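# Spread a retaining ring over a turntable axle and hold it at the groove

### The job

Push the yellow clamp arm of the gilding turntable all the way down onto the brass disc. Then take the red-handled ring pliers from their wooden rest, squeeze the handles to the stop so that the retaining ring on their tips spreads, and slide the spread ring over the axle stub, level and without forcing it, down to the groove just above the hub. Finish holding the pliers there with the ring still fully spread round the groove, and leave the jar, the sample plate and the brush alone.

Things in the scene. Friction and masses are not known exactly. Their poses are not given: they have to be found in the camera images.
- groove (a point): Where the ring's centre belongs: on the axis of the upright steel axle stub, in its dark groove (25 mm across, 6 mm high, just above the hub). The hub's flat top (aluminium, 38 mm across) is 2 mm below this point, so the 4 mm thick ring lying on the hub is right. z up; y points towards the clamp hinge. 62 mm above the bench
- axle_tip (a point): Centre of the axle's flat tip, 25 mm above groove. The axle is 18 mm across here, widens downward to 29 mm at 10 mm below the tip, and stays so for 11 mm, down to the groove
- turntable: Fixed turntable; origin on the bench under the axle, same axes as groove. Grey base 124 mm across, 30 mm high, with a 56 mm wide tongue reaching 125 mm out along +y to carry the clamp; brass disc 92 mm across, top at 46 mm
- clamp_hinge (a point): Middle of the clamp's hinge pin, 100 mm from the axle's axis along +y of groove and 10 mm lower; the pin runs along x between two dark cheeks (outsides 21 mm from the middle, tops 14 mm above the pin). The yellow arm, 22 mm wide and 12 mm thick (6 mm either side of the pin's axis), reaches 66 mm from the pin towards the axle
- clamp_pad (a point): Middle of the top face of the black push pad (22 x 22 mm) on the yellow clamp arm, 45 mm from the pin along the arm; moves with the arm, z square to the arm's top face
- clamp (a joint): Angle of the clamp arm, rad: 0 = fully down, level, on the brass disc (a stop); grows as it is raised, up to 1.3. At angle a a point r along the arm lies r cos(a) from the pin towards the axle and r sin(a) above it. It starts raised, stays where it is left by friction, and takes about 3 N on the pad to move
- pliers_grip (a point): Grip point of the pliers, midway between the two red handles, half-way up; x along the pliers towards the ring, z up. Handles 18 mm high (9 mm up and down), 8 mm thick, from 40 mm behind to 28 mm ahead of this point. Released they flare: 49 mm over their outsides here, 67 mm at the rear end; squeezed to the stop they are parallel, 28 mm
- jaw_l (a joint): Squeeze of the pliers, rad: 0 = released, ring closed; 0.22 = handles at the stop, ring fully spread. It takes about 9 N on each handle at the grip point to reach the stop, which bears 35 N; let go, the handles spring open and the ring closes
- pliers: The pliers, 0.2 kg: origin under the steel pivot boss (22 mm across, 21 mm high), 50 mm ahead of pliers_grip and 11 mm lower; same axes. A flat steel tail, 8 mm wide and 5 mm thick, runs back from the boss between the handles along the underside. The steel jaws run on to the ring, 6 to 15 mm above the underside
- rest: Fixed wooden block, 22 mm high and 22 mm wide, on which the pliers lie at the start, between the handles; runs from 85 mm behind to 10 mm ahead of the pliers' origin
- ring_center (a point): Centre of the dark ring held captive on the pliers' tips: 114 mm ahead of pliers_grip, 9 mm lower; fixed to the pliers, same axes. 4 mm thick (2 mm up and down), 46 mm across outside when spread, gap towards the pliers. Released it passes a 25 mm shaft at most; fully spread, a 34 mm one, so it clears the 29 mm axle by 2.5 mm all round
- jar_center (a point): Centre of a small amber jar with brass cap, 52 mm across, 55 mm high, standing loose: leave alone
- plate_center (a point): Centre of a loose aluminium sample plate with a brass-and-glass disc, 75 x 55 x 10 mm, lying flat: leave alone
- brush_center (a point): Point on a loose gilder's brush, about 180 mm long, lying flat: leave alone
Not all that is in view belongs to the job. There is more than one size of the turntable; the one meant has the size given above.

How it is judged:
On the way, in this order (a step that is already met when the one before it is completed fails the run):
1. the clamp arm is fully down (value of joint clamp below 0.06 rad), for 0.2 s.
2. the ring is held spread well above the groove (value of joint jaw_l above 0.17 rad and z of ring_center in the frame of groove above 0.012 m), for 0.2 s.
At the end, for the whole second after the job is handed in: Gripper holds the pliers (over 3 N), jaw_l above 0.17 rad; ring centre within 6 mm of the axle's axis and 3 mm below to 3.5 mm above its place in the groove; pliers level to 0.15 rad; clamp below 0.08 rad (horizontal distance between ring_center and groove below 0.006 m and z of ring_center in the frame of groove between -0.003 and 0.0035 m and angle between ring_center's own z axis and vertical below 0.15 rad and value of joint jaw_l above 0.17 rad and contact force between the fingers and pliers above 3 N and value of joint clamp below 0.08 rad); the arm keeps its last pose, push and grip.
It fails at once if the ring or pliers are forced against the turntable (over 30 N) (contact force between pliers and turntable above 30 N).
It fails at once if the jar is disturbed (moved over 20 mm) (distance of jar_center from where it was at the start of the episode above 0.02 m).
It fails at once if the plate is disturbed (moved over 20 mm) (distance of plate_center from where it was at the start of the episode above 0.02 m).
It fails at once if the brush is disturbed (moved over 20 mm) (distance of brush_center from where it was at the start of the episode above 0.02 m).
It also fails if it takes over 54 s, if anything falls off the work surface, if the arm or the gripper's body presses on something with over 40 N, if the wrist force passes 120 N, or if a joint passes its speed limit or range.

### The arm

A 6-joint arm with a two-finger parallel gripper is mounted at the origin on the work surface. World frame = base frame: x ahead of the robot, y to its left, z up, the work surface at z = 0. Lengths are in m, angles in rad, forces in N, time in s.
With the tool pointing down it reaches from about 0.375 to 0.925 m from the base axis. Payload 5.7 kg.
Tool frame: the origin (TCP) lies midway between the tips of the shut fingers; the grasp point (between the pads) lies 19 mm behind it; z points along the fingers, y is the line along which they close (so a half turn about z gives the same grasp; the last joint's range is limited). The gripper opens to 88 mm and grips with 3 to 60 N. Pads are 20 mm wide; open, the fingers measure 115 mm over their backs; the gripper's body (75 mm by 178 mm) begins 61 mm behind the grasp point.
Start: joints at [-1.439, 0.359, 1.51, -0, 1.272, -0.115], TCP at [0.147, -0.582, 0.223] pointing down, gripper open.
Joint ranges: [-2.97, 2.97], [-1.01, 2.36], [0.21, 2.38], [-0.96, 4.11], [0.2, 2.71], [-2.98, 2.98]. Speed limits (rad/s): [2.39, 2.39, 3.14, 3.14, 3.14, 3.14].

### API

Orientations are given as a unit quaternion [x, y, z, w].
In Python, from bench import move_ptp, servo_line, goto_joints, move_gripper, sleep, inverse_kinematics, capture, PlanningError, close_job, spot_in, silhouettes, current_clock, current_joint_pos, current_qvel, current_joint_torque, current_position, current_orientation, current_force, current_torque, current_finger_gap, current_grip_force gives the robot as it stands. Calls block until the motion is done:
- move_ptp(position, orientation): joint-space move of the TCP to a pose.
- servo_line(position, orientation=None, rate=0.15, contact_N=None): straight line of the TCP; orientation=None keeps the orientation; rate is the mean speed in m/s. With contact_N (N) it stops when the force on the tool has changed by that much, and returns True; else False.
- goto_joints(angles): joint-space move.
- move_gripper(opening): finger opening in m; the grip force is fixed at half the most; returns when the fingers have stopped.
- sleep(seconds).
- inverse_kinematics(position, orientation): joint angles nearest the present ones, or None.
- capture(name): name is "scene" or "top" or "wrist"; returns a dict with "image" (420x560x3 uint8, blue, green, red), "range_z" (420x560 float32, m along the optical axis (not along the pixel's ray), 0 where there is no reading), "intrinsics" (3x3 intrinsics, pixels), "k1" (the pictures are not rectified: a ray, as slopes to the right and down, at radius r is drawn at 1 + k1 r^2 times it, then the intrinsics apply), "R" (3x3) and "t" (3): a world point X has camera coordinates R X + t. Camera axes: x right, y down, z forward; pixel columns grow to the right and rows downward; lengths in m; the calibration is good to about 2 mm. A picture is of the moment at which its call begins.
A pose or a line that the arm cannot do raises PlanningError and nothing moves.
- close_job(): hands the job in; it is judged then, once.
Trained networks look in the newest picture that a camera, given by its name, has taken for a name from the list of things; names that differ only in an ending like _2 or _b are one class to them, and where a whole thing is asked for, a point or a joint stands for the part that bears it (a point fixed in the world has none). Each returns a list of dicts, best first, with "conf" (0 to 1); they miss things now and then, are a little off and sometimes report something else, mostly with a low value. They report only what shows in the picture. A call takes as long as a camera call. They do not tell look-alikes from the thing itself.
- spot_in(camera, query): "xy" ([column, row] in pixels, amid what is visible of it).
- silhouettes(camera, query): "region" (420x560 bool, what is visible of it) and "xy" ([column, row] in pixels, amid what is visible of it).
Readings, each from a call of its own:
- current_clock(): time.
- current_joint_pos(): joint angles.
- current_qvel(): joint speeds.
- current_joint_torque(): joint torques, N m.
- current_position(): TCP position.
- current_orientation(): TCP orientation.
- current_force(): force on the tool from outside, world axes, zero at the start.
- current_torque(): the same for the moment, N m.
- current_finger_gap(): finger opening in m.
- current_grip_force(): force on a finger pad.
Only numpy, scipy, OpenCV 4.12 (cv2) and the standard library are available. Lean on these libraries where they do the work, as an engineer would, in place of code of your own. Each camera call takes 0.05 s, during which the arm holds its last target. There are 200 camera calls.

## Working session

There is one attempt and no reset: what is moved stays moved. The work goes in short steps, each a Python script; the robot and the scene stay as the last script left them, time stands still between calls to the robot, and variables do not carry over. Pictures are saved under pics/ and viewed, at most 10 in all, crops included, and the job is handed in when it is done.

```bash
mkdir -p pics
cat > h.py <<'E'
import numpy as np, cv2
from bench import *
def px2w(c,u,v,z=None):
    """pixels -> world, by range image (z None) or on plane z"""
    u=np.atleast_1d(u).astype(float);v=np.atleast_1d(v).astype(float)
    K=np.array(c["intrinsics"]);R=np.array(c["R"]);t=np.array(c["t"])
    xd=(u-K[0,2])/K[0,0];yd=(v-K[1,2])/K[1,1];x,y=xd.copy(),yd.copy()
    for _ in range(20):
        f=1+c["k1"]*(x*x+y*y);x,y=xd/f,yd/f
    d=np.stack([x,y,np.ones_like(x)],1)
    if z is None: return (d*c["range_z"][v.astype(int),u.astype(int)][:,None]-t)@R
    w=d@R;o=-R.T@t
    return o+w*((z-o[2])/w[:,2])[:,None]
def cloud(c):
    v,u=np.mgrid[0:420,0:560];P=px2w(c,u.ravel(),v.ravel()).reshape(420,560,3)
    P[c["range_z"]==0]=np.nan
    return P
def w2px(c,X):
    K=np.array(c["intrinsics"]);p=np.array(c["R"])@X+c["t"];x,y=p[:2]/p[2];f=1+c["k1"]*(x*x+y*y)
    return K[0,0]*x*f+K[0,2],K[1,1]*y*f+K[1,2]
E
python3 - <<'E'
from h import *
for n in("scene","top"):
    c=capture(n);cv2.imwrite(f"pics/{n}0.png",c["image"]);print(n,c["t"],c["k1"])
    for q in("turntable","clamp","pliers","rest","jar_center","plate_center","brush_center","ring_center"):
        for d in spot_in(n,q): print(q,np.round(d["xy"]),round(d["conf"],2),np.round(px2w(c,*d["xy"])[0],3))
E
```

```text
scene [-0.26288087 -0.40255743  1.5135175 ] -0.015616786489402432
turntable [234. 207.] 0.98 [ 0.593 -0.164  0.046]
turntable [328. 246.] 0.7 [ 0.805 -0.046  0.056]
turntable [140. 236.] 0.59 [ 0.551 -0.384  0.032]
clamp [234. 204.] 0.7 [ 0.587 -0.162  0.046]
clamp [244. 176.] 0.69 [ 1.268 -0.414  0.862]
clamp [147. 226.] 0.56 [ 0.534 -0.36   0.034]
clamp [348. 147.] 0.5 [0.555 0.188 0.041]
clamp [352. 157.] 0.32 [ 1.268 -0.414  0.862]
pliers [351. 159.] 0.85 [0.598 0.166 0.04 ]
rest [230. 204.] 0.17 [ 0.582 -0.169  0.045]
jar_center [329. 245.] 0.97 [ 0.802 -0.04   0.053]
plate_center [252. 278.] 0.75 [ 0.765 -0.211  0.011]
plate_center [234. 205.] 0.28 [ 0.586 -0.162  0.045]
ring_center [350. 155.] 0.66 [ 0.548  0.202 -0.   ]
ring_center [244. 178.] 0.56 [ 0.562 -0.119  0.09 ]
ring_center [416. 186.] 0.18 [0.744 0.261 0.02 ]
top [-0.08588472  0.65680058  0.94083518] -0.0846525132689063
turntable [424. 273.] 0.76 [ 0.526 -0.387  0.043]
turntable [331. 261.] 0.71 [ 0.549 -0.171  0.044]
clamp [304. 263.] 0.7 [ 0.541 -0.11   0.077]
clamp [415. 274.] 0.42 [ 0.525 -0.365  0.042]
pliers [186. 244.] 0.76 [0.581 0.162 0.023]
rest [186. 257.] 0.73 [0.55  0.161 0.024]
rest [329. 256.] 0.61 [ 0.56  -0.168  0.047]
jar_center [274. 161.] 0.64 [ 0.777 -0.036  0.053]
plate_center [348. 173.] 0.89 [ 0.766 -0.217  0.008]
brush_center [143. 176.] 0.77 [0.742 0.278 0.018]
ring_center [180. 242.] 0.69 [0.585 0.183 0.   ]
```

View pics/scene0.png

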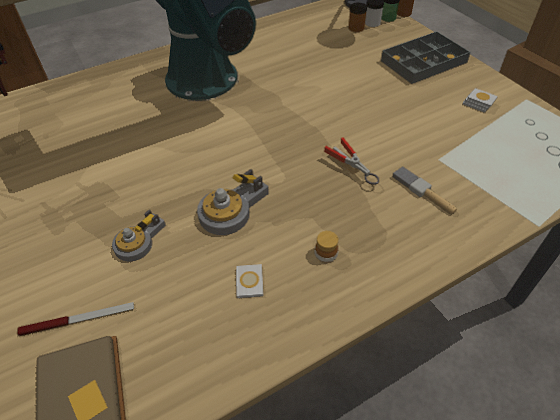

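View pics/top0.png

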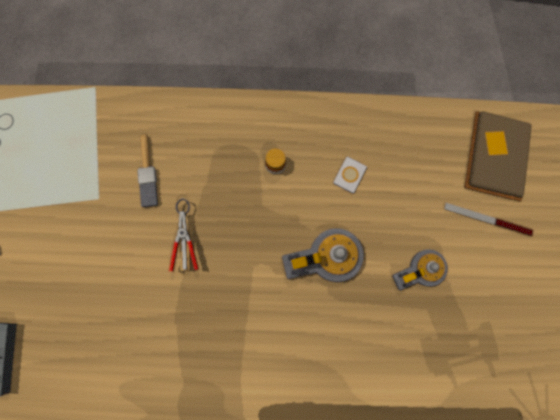

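Candidates for the turntable are the large one, scene (223,207) / top (337,255), and the small one, scene (131,240) / top (430,268). At about 2.3 mm/px, their bases measure about 128 mm and 83 mm, so I choose the large one. Pliers: top (183,240), ring at (182,206), the only ones. The plate is at top (350,174), the jar at (275,160) and the brush at (147,175). Next is a close wrist view to check the choice.

```bash
cat >> h.py <<'E'
from scipy.spatial.transform import Rotation as Ro
def down(yaw,pitch=0): # tool x axis at heading yaw, tool z down
    return (Ro.from_euler('z',yaw)*Ro.from_euler('x',np.pi)).as_quat()
E
python3 - <<'E'
from h import *
print(current_orientation(),Ro.from_quat(current_orientation()).as_matrix().round(2).tolist())
c=capture("wrist");print("cam",-np.array(c["R"]).T@c["t"],np.array(c["R"]).round(2).tolist(),np.array(c["intrinsics"])[0])
for y in(0,np.pi):
    print(y,inverse_kinematics([.5,-.17,.33],down(y)))
move_ptp([.5,-.17,.34],down(0))
c=capture("wrist");cv2.imwrite("pics/w1.png",c["image"]);np.savez("w1.npz",**c)
print(current_clock(),-np.array(c["R"]).T@c["t"])
for q in("turntable","clamp"):
    for d in spot_in("wrist",q): print(q,np.round(d["xy"]),round(d["conf"],2),np.round(px2w(c,*d["xy"])[0],3))
E
```

```text
[ 9.92395616e-01  1.23089144e-01  5.56239921e-06 -6.88190625e-05] [[0.97, 0.24, -0.0], [0.24, -0.97, 0.0], [0.0, -0.0, -1.0]]
cam [ 0.22285994 -0.56219617  0.38481561] [[0.24, -0.97, -0.0], [-0.93, -0.23, 0.29], [-0.28, -0.07, -0.96]] [311.41663719   0.         284.28010822]
0 [-4.58576767e-01  1.71425020e-01  1.50502094e+00 -4.44089210e-16
  1.46514670e+00  1.11221956e+00]
3.141592653589793 [-0.45857677  0.17142502  1.50502094  0.          1.4651467  -2.02937309]
3.0 [ 0.57854708 -0.17056755  0.50187423]
turntable [426. 146.] 0.87 [ 0.537 -0.384  0.034]
turntable [285. 130.] 0.65 [ 0.56  -0.171  0.059]
clamp [240. 142.] 0.9 [ 0.546 -0.112  0.078]
clamp [413. 155.] 0.59 [ 0.525 -0.362  0.041]
```

View pics/w1.png

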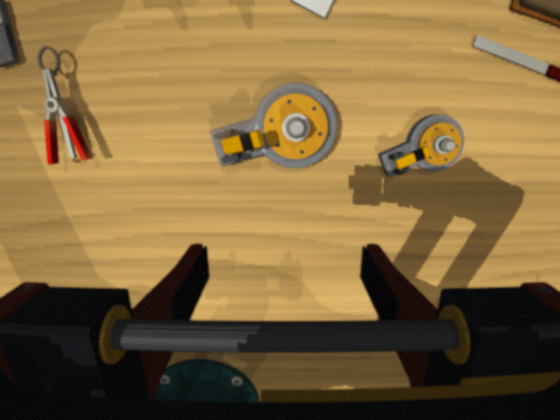

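The wrist view shows the large turntable at (297,125) with its clamp at (240,142). The small one is at (440,142), and the pliers at (52,103) with the ring at (49,60). I'll fit these from the range data.

```bash
cat > fit.py <<'E'
from h import *
from scipy.optimize import least_squares
def fitc(P,r):
    # circle outline of known radius from filled top view: convex hull
    h=cv2.convexHull(P[:,:2].astype(np.float32)*1000)[:,0]
    s=least_squares(lambda q:np.hypot(h[:,0]-q[0],h[:,1]-q[1])-r*1000,h.mean(0),loss='soft_l1')
    rf=least_squares(lambda q:np.hypot(h[:,0]-q[0],h[:,1]-q[1])-q[2],[*h.mean(0),r*1000],loss='soft_l1')
    return s.x/1000,rf.x
def turntable(c,x0,y0):
    P=cloud(c).reshape(-1,3);P=P[np.hypot(P[:,0]-x0,P[:,1]-y0)<.08]
    for n,lo,hi,r in(("base",.025,.034,.062),("disc",.043,.05,.046),("hub",.057,.064,.019),("tip",.08,.093,.009)):
        Q=P[(P[:,2]>lo)&(P[:,2]<hi)]
        if n!="base": Q=Q[np.hypot(Q[:,0]-x0,Q[:,1]-y0)<r+.012]
        if len(Q)>8: print(n,len(Q),np.median(Q[:,2]).round(4),Q[:,:2].mean(0).round(4),*[a.round(4) for a in fitc(Q,r)])
E
python3 - <<'E'
from fit import *
c=dict(np.load("w1.npz"))
turntable(c,.565,-.185)
P=cloud(c);I=c["image"].astype(int)
bench=P[300:330,230:330] if 0 else None
def blob(m,n): 
    Q=P[m];Q=Q[~np.isnan(Q[:,0])];print(n,len(Q),Q.mean(0).round(4),np.percentile(Q,[2,98],axis=0).round(4).tolist());return Q
yel=(I[...,2]>150)&(I[...,0]<80)&(I[...,1]>110)
near=(np.abs(P[...,0]-.55)<.08)&(np.abs(P[...,1]+.11)<.05)
blob(yel&near,"yel")
Q=blob(near&(P[...,2]>.05),"high")
for k in range(-150,-60,8):
    s=Q[(Q[:,1]*1000>=k)&(Q[:,1]*1000<k+8)]
    if len(s): print(k,len(s),s.mean(0).round(4),s[:,2].max().round(4))
red=(I[...,2]>120)&(I[...,1]<70)&(I[...,0]<70)&(P[...,1]>.05)&(P[...,2]<.1)
Q=blob(red,"red")
pl=(np.abs(P[...,0]-.6)<.13)&(np.abs(P[...,1]-.16)<.07)&(P[...,2]>.012)
blob(pl,"pl")
for q in("pliers","ring_center","pliers_grip"):
    capture("wrist") if q=="pliers" else 0
    for d in silhouettes("wrist",q)[:1]:
        m=d["region"];print(q,d["xy"],d["conf"]);blob(m,q)
E
```

```text
base 2414 0.03 [ 0.5667 -0.1799] [ 0.5644 -0.1841] [ 562.7924 -175.2299   69.0996]
disc 2700 0.0461 [ 0.5661 -0.1857] [ 0.5649 -0.186 ] [ 564.9502 -186.0107   45.4343]
hub 215 0.0601 [ 0.5659 -0.1853] [ 0.5649 -0.1866] [ 564.8121 -186.4303   18.2955]
tip 285 0.0863 [ 0.5651 -0.186 ] [ 0.5663 -0.1854] [ 564.7499 -186.323    12.2937]
yel 1839 [ 0.573  -0.1137  0.0272] [[0.5035, -0.1587, -0.0014], [0.6269, -0.0638, 0.0965]]
high 28700 [ 0.5217 -0.1233  0.422 ] [[0.4932, -0.1573, 0.0797], [0.5437, -0.0944, 0.4583]]
-150 1725 [ 0.5241 -0.146   0.4427] 0.4587
-142 1887 [ 0.5256 -0.138   0.4241] 0.4593
-134 3338 [ 0.5162 -0.1284  0.4069] 0.4598
-126 9729 [ 0.517  -0.1233  0.4245] 0.4608
-118 4786 [ 0.5246 -0.1142  0.4334] 0.4612
-110 3177 [ 0.5268 -0.1062  0.4284] 0.4561
-102 1415 [ 0.5285 -0.0985  0.3971] 0.4449
-94 402 [ 0.535  -0.0913  0.285 ] 0.435
-86 103 [ 0.5432 -0.083   0.0611] 0.0678
-78 21 [ 0.553  -0.0756  0.0666] 0.0687
red 414 [0.5505 0.1634 0.0419] [[0.5194, 0.1326, 0.0389], [0.5811, 0.1925, 0.044]]
pl 2563 [0.5819 0.1674 0.0337] [[0.5196, 0.1329, 0.019], [0.6803, 0.192, 0.044]]
pliers [58.1, 127.5] 0.77
pliers 2269 [0.5822 0.1675 0.0349] [[0.52, 0.1326, 0.0233], [0.6803, 0.1921, 0.044]]
ring_center [54.5, 123.4] 0.67
ring_center 2320 [0.5848 0.1679 0.0342] [[0.5199, 0.1327, 0.001], [0.6831, 0.193, 0.044]]
pliers_grip [52.7, 124.4] 0.71
pliers_grip 2119 [0.5816 0.1672 0.0354] [[0.5211, 0.1329, 0.0237], [0.6797, 0.1914, 0.044]]
```

Run:
```python
from fit import *
c=dict(np.load("w1.npz"));P=cloud(c);I=c["image"].astype(int)
ax=np.array([.565,-.1862])
F=P.reshape(-1,3);col=I.reshape(-1,3);ok=(F[:,2]<.15);F=F[ok];col=col[ok]
d=np.hypot(*(F[:,:2]-ax).T)
T=F[(d>.068)&(d<.14)&(F[:,2]>.026)&(F[:,2]<.033)]
h=np.arctan2(*(T[:,:2]-ax).mean(0)[::-1]);print("tongue",len(T),h,cv2.minAreaRect((T[:,:2]*1000).astype(np.float32)))
for it in range(2):
    u=np.array([np.cos(h),np.sin(h)]);n=np.array([-u[1],u[0]])
    S=(F[:,:2]-ax)@u;N=(F[:,:2]-ax)@n
    m=(S>.025)&(S<.135)&(abs(N)<.03)&(F[:,2]>.05)
    y=m&(col[:,2]>110)&(col[:,0]<60)&(abs(N)<.02)
    print("yel n",y.sum(),N[y].mean(),np.percentile(N[y],[3,97]))
for k in range(25,135,6):
    q=m&(S*1000>=k)&(S*1000<k+6)
    qq=q&(abs(N)<.009)
    if q.sum(): print(k,q.sum(),np.percentile(N[q]*1000,[3,97]).round(1),np.median(F[qq,2]).round(4) if qq.any() else None, np.median(col[qq],0) if qq.any() else None)
# pliers
red=(col[:,2]>100)&(col[:,1]<70)&(col[:,0]<70)&(F[:,1]>.05)&(F[:,2]>.036)
A=F[red][:,:2]
_,lab,_=cv2.kmeans(A.astype(np.float32),2,None,(3,50,1e-6),5,0);lab=lab.ravel()
for i in(0,1): print("handle",cv2.minAreaRect((A[lab==i]*1000).astype(np.float32)))
pl=F[(abs(F[:,0]-.6)<.13)&(abs(F[:,1]-.16)<.07)&(F[:,2]>.015)]
for k in range(590,700,6):
    q=pl[(pl[:,0]*1000>=k)&(pl[:,0]*1000<k+6)]
    if len(q): print(k,len(q),q.mean(0).round(4),q[:,1].min().round(4),q[:,1].max().round(4),np.median(q[:,2]).round(4))
```

```text
tongue 670 1.804795599619641 ((540.7979736328125, -95.1201400756836), (55.41124725341797, 62.416805267333984), 14.870011329650879)
yel n 497 0.0015128055721494104 [-0.00856697  0.01182425]
yel n 497 0.0015128055721494104 [-0.00856697  0.01182425]
43 53 [-9.6 10.4] 0.0915 [ 10.  96. 134.]
49 82 [-9.4 10.9] 0.0961 [  0. 133. 184.]
55 79 [-9.7 11.2] 0.0933 [  0.  145.  201.5]
61 73 [-9.7 11.5] 0.0888 [20. 32. 38.]
67 70 [-9.4 11.6] 0.0837 [21. 29. 35.]
73 68 [-8.7 12. ] 0.0792 [17. 68. 89.]
79 62 [-9.  11.6] 0.0744 [  0. 148. 203.]
85 104 [-17.1  21.5] 0.0696 [  0. 149. 204.]
91 116 [-17.   22.2] 0.0649 [  0.  148.5 203. ]
97 126 [-19.   22.7] 0.0597 [  0. 148. 204.]
103 100 [-17.6  21.9] 0.0555 [ 19.  141.  190.5]
109 27 [-17.4  22. ] None None
handle ((548.5254516601562, 186.39434814453125), (9.292549133300781, 65.27787780761719), 82.54447174072266)
handle ((552.9868774414062, 143.85360717773438), (66.13164520263672, 9.644896507263184), 17.866361618041992)
590 112 [0.5932 0.1669 0.0359] 0.1539 0.1848 0.0401
596 106 [0.5993 0.1657 0.0374] 0.1573 0.1812 0.0419
602 104 [0.6052 0.1662 0.0362] 0.1592 0.1815 0.0421
608 82 [0.6108 0.1668 0.035 ] 0.1603 0.1798 0.0384
614 54 [0.6171 0.171  0.0354] 0.1631 0.1804 0.0363
620 56 [0.623  0.1715 0.0354] 0.1648 0.1821 0.0362
626 53 [0.629  0.1725 0.0359] 0.1649 0.1808 0.0365
632 52 [0.6351 0.1724 0.0356] 0.1663 0.1812 0.0366
638 46 [0.641  0.1737 0.0364] 0.1675 0.1822 0.0369
644 59 [0.647  0.1728 0.0338] 0.1685 0.1814 0.0361
650 48 [0.6525 0.1728 0.0312] 0.1642 0.1915 0.0314
656 37 [0.6586 0.1765 0.0257] 0.1619 0.1937 0.0259
662 39 [0.6649 0.1774 0.0258] 0.1595 0.1947 0.0261
668 35 [0.671  0.1776 0.0251] 0.1601 0.1935 0.0255
674 39 [0.677  0.1778 0.0258] 0.1623 0.1931 0.0261
680 51 [0.6827 0.1784 0.0259] 0.1666 0.1898 0.026
686 4 [0.6865 0.1783 0.0266] 0.1764 0.1813 0.0261
```

Run:
```python
from h import *
ax=np.array([.565,-.1862]);h=1.83;u=np.array([np.cos(h),np.sin(h)])
def p(t,z): return [*(ax+u*(.1-t)),z]
q=down(h-np.pi/2)
move_gripper(0)
move_ptp(p(.030,.15),q)
servo_line(p(.030,.108),rate=.1)
hit=servo_line(p(.043,.0565),rate=.05,contact_N=16)
print(hit,current_position(),current_force(),current_clock())
sleep(.3)
servo_line(p(.043,.17),rate=.25)
move_gripper(.088)
# go see the pliers
move_ptp([.50,.16,.30],down(.095))
c=capture("wrist");cv2.imwrite("pics/w2.png",c["image"]);np.savez("w2.npz",**c);print(current_clock())
P=cloud(c).reshape(-1,3)
d=P[:,:2]-ax;S=d@u;N=d@[-u[1],u[0]]
for k in(40,50,60,70):
    m=(abs(N)<.009)&(S>k/1e3)&(S<k/1e3+.008)&(P[:,2]<.15);print(k,m.sum(),np.median(P[m,2]) if m.any() else 0)
```

```text
True [ 0.55084856 -0.13106178  0.05818758] [-1.80454934 -0.26946856  8.17277231] 7.0167
10.5667
40 74 0.057745168334461666
50 76 0.05797714934759325
60 85 0.05798260583492395
70 72 0.05798147558840282
```

View pics/w2.png

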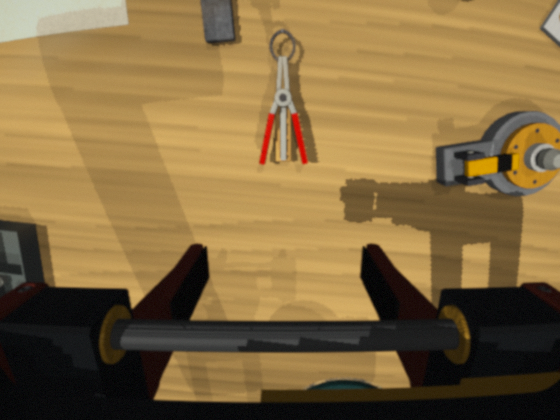

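The clamp arm is now flat, with its top at 58 mm. The pliers are centred at (283,98), upright in the image, so the yaw is right. I'll refine the position and then grasp.

```bash
cat > gr.py <<'E'
from fit import *
c=dict(np.load("w2.npz"));F=cloud(c).reshape(-1,3);col=c["image"].astype(int).reshape(-1,3)
red=(col[:,2]>100)&(col[:,1]<70)&(col[:,0]<70)&(F[:,1]>.05)&(F[:,2]>.036)&(F[:,2]<.06)
A=F[red][:,:2]
_,lab,_=cv2.kmeans(A.astype(np.float32),2,None,(3,50,1e-6),5,0);lab=lab.ravel()
R=[];
for i in(0,1):
    (cx,cy),_,_=cv2.minAreaRect((A[lab==i]*1000).astype(np.float32))
    vx,vy,_,_=cv2.fitLine(A[lab==i].astype(np.float32),cv2.DIST_L2,0,.01,.01).ravel();R.append((cx/1e3,cy/1e3,np.arctan(vy/vx)))
R=np.array(R);yaw=R[:,2].mean();m=R[:,:2].mean(0);g=m+.006*np.array([np.cos(yaw),np.sin(yaw)])
rg=F[(F[:,0]>.653)&(F[:,0]<.70)&(abs(F[:,1]-.177)<.03)&(F[:,2]>.018)&(F[:,2]<.028)]
h=cv2.convexHull((rg[:,:2]*1000).astype(np.float32))
rc,rr=cv2.minEnclosingCircle(h);print(R.round(4).tolist(),"yaw",yaw,"g",g,"ring",rc,rr)
print("ring heading",np.arctan2(rc[1]/1e3-g[1],rc[0]/1e3-g[0]),np.hypot(rc[1]/1e3-g[1],rc[0]/1e3-g[0]))
E
python3 - <<'E'
from gr import *
yaw=np.arctan2(rc[1]/1e3-g[1],rc[0]/1e3-g[0])
assert abs(yaw-.095)<.04
q=down(yaw)
g=g-.002*np.array([np.cos(yaw),np.sin(yaw)])
move_ptp([*g,.09],q)
servo_line([*g,.033-.0185],rate=.08)
move_gripper(0.0)
print("gap",current_finger_gap(),current_grip_force(),current_force(),current_clock())
servo_line([*g,.033-.0185+.09],rate=.1)
print("gap",current_finger_gap(),current_grip_force(),current_position())
c=capture("wrist");cv2.imwrite("pics/w3.png",c["image"]);np.savez("w3.npz",**c)
E
```

```text
[[0.5479, 0.188, -0.1265], [0.5527, 0.1442, 0.3234]] yaw 0.09845966100692749 g [0.5562543  0.16669269] ring (668.0750732421875, 177.25527954101562) 19.15658950805664
ring heading 0.09418050445986052 0.11231853975916528
gap 0.026534637725868896 30.00026911497116 [-3.81433136 -0.52344433  4.87726844] 13.5083
gap 0.026059455782889113 29.979209303855896 [0.55372569 0.16639693 0.10386833]
```

View pics/w3.png

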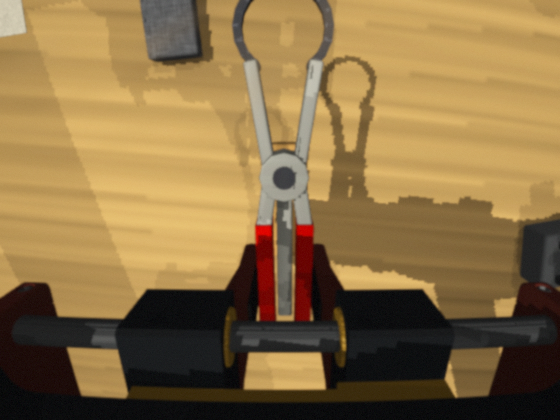

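The pliers are lifted and the handles are parallel. The ring is open at (284,35), slightly cut off by the image's top edge. Next I'll measure the ring's centre and level in the gripper.

```bash
cat > ringm.py <<'E'
from fit import *
def ringm(c,tcp,q,show=True):
    """ring centre from its outer edge (23 mm), height and tilt; world"""
    F=cloud(c).reshape(-1,3);R=Ro.from_quat(q).as_matrix()
    L=(F-tcp)@R              # tool frame: x ahead, y, z down
    L[np.isnan(L)]=9
    r=np.hypot(L[:,0]-.114,L[:,1])
    m=(r<.032)&(abs(L[:,2]+.010)<.02)
    Q=L[m&(L[:,0]>.100)]
    boss=L[(np.hypot(L[:,0]-.05,L[:,1])<.008)&(abs(L[:,2]+.03)<.025)]
    hd=L[(abs(abs(L[:,1])-.010)<.003)&(L[:,0]>.0)&(L[:,0]<.026)&(abs(L[:,2]+.03)<.02)]
    s=least_squares(lambda p:np.clip(abs(np.hypot(Q[:,0]-p[0],Q[:,1]-p[1])-.020)-.003,0,9),[.114,0],loss='soft_l1',f_scale=.001)
    rr=np.hypot(Q[:,0]-s.x[0],Q[:,1]-s.x[1]);print("r pct",np.percentile(rr,[1,5,50,95,99]).round(4),len(Q))
    K=Q[(rr>.016)&(rr<.0235)]
    A=np.c_[K[:,0]-s.x[0],K[:,1],np.ones(len(K))];pl=np.linalg.lstsq(A,K[:,2],rcond=None)[0]
    pl[2]=np.median(K[:,2])
    print("ring tool xy",s.x.round(4),"top z",pl[2].round(4),"slopes",pl[:2].round(3),"boss",len(boss),np.median(boss[:,2]).round(4) if len(boss) else 0,boss[:,:2].mean(0).round(4),"hd",len(hd),np.median(hd[:,2]).round(4) if len(hd) else 0)
    return np.array([*s.x,pl[2]+.002])
E
python3 - <<'E'
from ringm import *
c=dict(np.load("w3.npz"));t=np.array(current_position());q=np.array(current_orientation())
print(ringm(c,t,q))
c=capture("top");ringm(c,t,q);c=capture("scene");ringm(c,t,q);print(current_clock())
E
```

```text
r pct [0.0173 0.0179 0.0199 0.0222 0.0227] 1520
ring tool xy [ 0.1162 -0.0011] top z -0.0116 slopes [0.206 0.002] boss 978 -0.029 [ 0.0504 -0.    ] hd 1342 -0.0276
[ 0.11621821 -0.00110468 -0.00959772]
r pct [0.0172 0.0179 0.0206 0.0228 0.0233] 106
ring tool xy [0.1167 0.0005] top z -0.0111 slopes [0.119 0.026] boss 35 -0.0295 [0.0516 0.0008] hd 0 0
r pct [0.0159 0.017  0.0197 0.0222 0.0228] 104
ring tool xy [ 0.1181 -0.0026] top z -0.0119 slopes [ 0.121 -0.007] boss 28 -0.0283 [0.0506 0.002 ] hd 76 -0.0232
14.7083
```

Run:
```python
from ringm import *
ax=np.array([.565,-.1862]);yaw=.26;d=np.array([np.cos(yaw),np.sin(yaw)])
p=current_position();servo_line([p[0],p[1],.17],rate=.15)
g=ax-.1162*d
move_ptp([*g,.17],down(yaw))
servo_line([*g,.1023],rate=.12)
sleep(.3)
t=np.array(current_position());q=np.array(current_orientation())
print(t,current_finger_gap(),current_grip_force(),current_force(),current_clock())
c=capture("wrist");cv2.imwrite("pics/w4.png",c["image"]);np.savez("w4.npz",**c)
r=ringm(c,t,q);print("ring w",t+Ro.from_quat(q).as_matrix()@r)
turntable(c,*ax)
for n in("top","scene"):
    e=capture(n);np.savez(n+"4.npz",**e);r=ringm(e,t,q);print(n,"ring w",t+Ro.from_quat(q).as_matrix()@r)
```

```text
[ 0.453111   -0.21633595  0.10290608] 0.026292500826216623 29.97918426990509 [-0.71130458  0.35821724 -1.80860023] 17.775
r pct [0.0173 0.0179 0.0199 0.0222 0.0228] 1519
ring tool xy [ 0.1161 -0.0012] top z -0.0114 slopes [0.206 0.003] boss 971 -0.0288 [ 0.0504 -0.    ] hd 1336 -0.0275
ring w [ 0.56498606 -0.18529095  0.11243963]
base 6718 0.0301 [ 0.551  -0.1832] [ 0.5644 -0.185 ] [ 564.4776 -176.1868   69.624 ]
disc 7994 0.0461 [ 0.5641 -0.1901] [ 0.5649 -0.1857] [ 564.7325 -186.2155   45.4547]
hub 731 0.0602 [ 0.5578 -0.1863] [ 0.5649 -0.1861] [ 564.9063 -186.0659   18.969 ]
tip 1806 0.0863 [ 0.564  -0.1863] [ 0.5648 -0.1875] [ 564.7345 -186.0247   12.9426]
r pct [0.0176 0.0182 0.0204 0.0228 0.0231] 105
ring tool xy [ 0.1164 -0.0008] top z -0.011 slopes [ 0.078 -0.002] boss 46 -0.0282 [0.05 0.  ] hd 0 0
top ring w [ 0.56539795 -0.18565595  0.11200213]
r pct [0.0167 0.0179 0.0204 0.0233 0.0238] 114
ring tool xy [ 0.1186 -0.0027] top z -0.0108 slopes [0.155 0.   ] boss 32 -0.0278 [0.0513 0.0021] hd 81 -0.0241
scene ring w [ 0.56702461 -0.18318484  0.1118271 ]
```

View pics/w4.png

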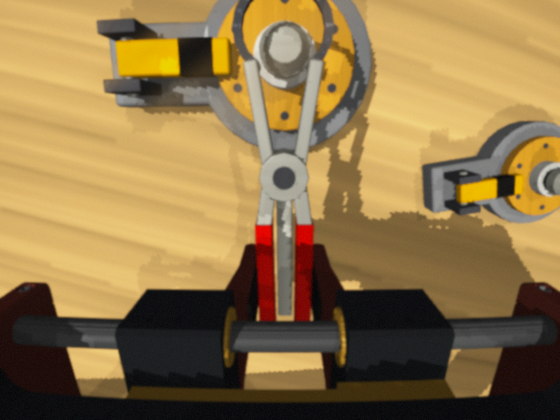

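The view shows the ring (283,30) around and above the axle (285,48), clear on all sides allowing for parallax. The measured offset is under 1 mm. I'll shift by that and descend with contact watching.

Run:
```python
from ringm import *
p=np.array(current_position());f0=np.array(current_force())
x,y=.4530,-.2170
servo_line([x,y,.1023],rate=.05)
for z in(.085,.072,.062,.0526):
    hit=servo_line([x,y,z],rate=.04,contact_N=8)
    print(z,hit,np.round(current_position(),4),np.round(np.array(current_force())-f0,2),round(current_grip_force(),1))
    if hit: break
sleep(.3)
t=np.array(current_position());q=np.array(current_orientation());print(t,np.array(current_force())-f0,current_finger_gap(),current_clock())
c=capture("wrist");cv2.imwrite("pics/w5.png",c["image"])
r=ringm(c,t,q);print("ring w",t+Ro.from_quat(q).as_matrix()@r)
```

```text
0.085 False [ 0.4528 -0.2169  0.0847] [-0.67  0.25 -0.62] 30.0
0.072 False [ 0.4528 -0.2169  0.0717] [ 0.04  0.64 -1.15] 30.0
0.062 False [ 0.4527 -0.2168  0.0617] [ 0.2   0.77 -0.42] 30.0
0.0526 False [ 0.4531 -0.2171  0.0525] [ 1.19  0.72 -0.65] 30.0
[ 0.45292512 -0.21694462  0.05264178] [-0.13902762  0.68795792 -0.62107818] 0.02596747624372286 20.3167
r pct [0.0113 0.0136 0.0204 0.0316 0.0336] 6201
ring tool xy [0.12   0.0002] top z -0.0112 slopes [0.227 0.036] boss 974 -0.0289 [ 0.0504 -0.    ] hd 1339 -0.0275
ring w [ 0.5689094  -0.18627976  0.06181138]
```

View pics/w5.png

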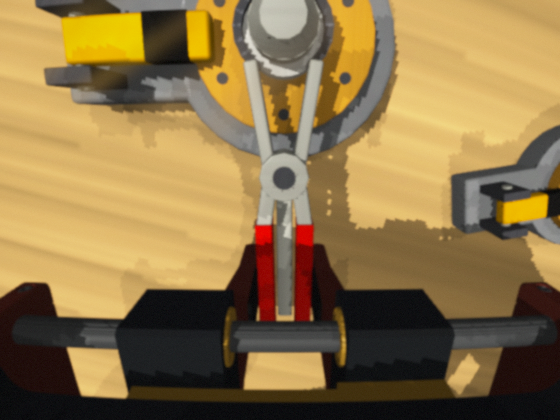

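The ring encircles the axle at (283,35), level and at 62 mm, with no contact load. The clamp is down and the grip force is 30 N. Handing in.

```bash
python3 -c "
from bench import *
print(current_grip_force(),current_clock());print(close_job())"
```

```text
29.97850477695465 20.3667
the job is handed in; nothing more can be done
None
```

The job is handed in at 20.4 s of robot time: the clamp is down, and the spread ring sits level round the groove at 62 mm, still held by the pliers at 30 N; no verdict came back.

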